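# Lock a polishing wheel on its arbor with a horseshoe clip

## Task

Lock the polishing wheel on its upright spindle: take the black horseshoe clip from the white parts tray by its lug and lay it flat on the wheel's flange with its mouth towards the spindle, then let go of it and push it sideways into the spindle's groove with the fork tool, not with the fingers, until it snaps fully home. Lay the fork back flat on the rubber mat, let go of it, and leave the spanner and the spacer ring where they lie.

Things in the scene. Friction and masses are not known exactly. Their poses are not given: they have to be found in the camera images.
- shaft (a point): Point on the axis of the upright steel spindle, at the height of the flange's top face, 85 mm over the table; z up. The clip groove starts at the flange's face and is 10.5 mm high, its floor 28 mm in diameter, all round, so the clip may come from any side. Above it the spindle is 38 mm in diameter, up to 42 mm over the flange. Fixed.
- arbor: The fixed arbor that carries the spindle; origin under the spindle on the table. Blue block, 150 mm square; brown wheel, 200 mm across, top at 77 mm over the table; on it a flat aluminium flange, 144 mm across, top face at 85 mm.
- clip_bore (a point): Centre of the black horseshoe clip's bore, 4 mm over its underside (half its plate's 8 mm). Clip's axes: +x points out of its open mouth, z up. Loose, 130 g, 62 mm long (x from -38 to +24 mm), 60 mm wide. Home: this point on the spindle's axis, the plate on the flange in the groove. The fork pushes on the back bar's flat rear faces, at x = -24 mm, from 12 to 29 mm either side of the middle.
- clip_mouth (a point): Point between the tips of the clip's jaws, 20 mm ahead (+x) of the bore centre, 4 mm over its underside. The jaws spring: inward noses 10 mm ahead of the bore centre, 22 mm apart, flare to 43 mm at the tips. They meet the groove with the bore centre about 19 mm from the axis and spring over it at about 10 mm, at a push of about 13 N; groove and jaws are oiled.
- clip_lug (a point): The clip's upturned lug, the place to grip it from above: 8 mm thick along the clip's x, 24 mm wide along its y, its top 40 mm over the clip's underside, 34 mm behind (-x) the bore centre. This point is in the middle of its thickness and width, 30 mm over the clip's underside. Axes as clip_bore.
- clip: The clip; origin under the bore centre on its underside, axes as clip_bore.
- fork_grip (a point): Centre of the fork tool's orange handle, a straight bar 110 mm long (x), 26 mm wide (y), 32 mm high; this point is 16 mm over the tool's underside. Tool's axes: +x from handle to tine tips, z up as it lies. Loose, about 220 g, 178 mm long. Its steel blade is 6 mm thick, level with the handle's underside.
- fork_tip (a point): Point midway between the two tine tips, 120 mm ahead (+x) of the handle's centre, 3 mm over the tool's underside. Each tine is 12 mm wide, from 15.5 to 27.5 mm either side of the middle; the 31 mm slot between them is 36 mm deep and passes round the clip's lug, so that the tips push on its back bar.
- parts_tray: Fixed white tray in which the clip lies flat, 200 x 170 mm, walls 14 mm high, floor 4 mm thick; origin under its centre on the table. It also holds a loose aluminium spacer ring, 42 mm across and 10 mm high.
- fork: The fork tool; origin between the tine tips on its underside, axes as fork_grip.
- mat: Fixed black rubber mat, 250 mm (its x) by 190 mm (its y), 4 mm thick; origin under its centre on the table. The fork lies on it at the start, beside a loose spanner (160 mm long).
- spanner: Loose spanner on the mat, to be left alone.
- spacer: Loose aluminium spacer ring in the parts tray, to be left alone.
Not all that is in view belongs to the job. Of the things like the clip, leave any that is blue, purple or red; of the rest the larger one is meant.

How it is judged (in metres and radians):
On the way, in this order (a step that is already met when the one before it is completed fails the run):
1. the clip lies flat on the flange beside the spindle, mouth towards it, let go (horizontal distance between clip_bore and shaft above 0.012 m and horizontal distance between clip_mouth and shaft below 0.045 m and z of clip_bore in the frame of shaft between 0.001 and 0.009 m and angle between clip's own z axis and vertical below 0.12 rad and contact force between the fingers and clip below 0.2 N), for 0.1 s.
2. the fork pushes the clip onto the groove (horizontal distance between clip_bore and shaft below 0.024 m and contact force between fork and clip above 0.8 N), for 0.02 s.
3. the clip is home in the groove (horizontal distance between clip_bore and shaft below 0.004 m and angle between clip's own z axis and vertical below 0.15 rad and z of clip_bore in the frame of shaft between 0.001 and 0.009 m), for 0.1 s.
At the end, for the whole second after the job is handed in: The clip's bore is within 4 mm of the spindle's axis, its plate in the groove (centre 1 to 9 mm over the flange, tilt under 0.15 rad); the fork lies at rest, flat (tilt under 0.12 rad), the middle of its handle over the rubber mat and under 30 mm over the table (all of step 3 and x of fork_grip in the frame of mat between -0.125 and 0.125 m and y of fork_grip in the frame of mat between -0.095 and 0.095 m and height (world z) of fork_grip below 0.03 m and angle between fork's own z axis and vertical below 0.12 rad and linear speed of each of fork, clip below 0.02 m/s); the robot touches nothing.
It fails at once if the fingers push the clip onto the groove (horizontal distance between clip_bore and shaft below 0.014 m and contact force between the fingers and clip above 1 N and z of clip_bore in the frame of shaft below 0.012 m).
It fails at once if the spanner or the spacer ring is moved by more than 25 mm (distance of any of spanner, spacer from where it was at the start of the episode above 0.025 m).
It also fails if it takes over 64 s, if anything falls off the work surface, if the arm or the gripper's body presses on something with over 40 N, if the wrist force passes 120 N, or if a joint passes its speed limit or range.

## Robot

A 6-joint arm with a two-finger parallel gripper is mounted at the origin on the work surface. World frame = base frame: x ahead of the robot, y to its left, z up, the work surface at z = 0. Lengths are in mm, angles in rad, forces in N, time in s.
With the tool pointing down it reaches from about 275 to 825 mm from the base axis. Payload 5.2 kg.
Tool frame: the origin (TCP) lies at the very end of the fingers, on their centre line; the grasp point (between the pads) lies 19 mm behind it; z points along the fingers, y is the direction in which the jaws open and shut (so a half turn about z gives the same grasp; the last joint's range is limited). The gripper opens to 93 mm and grips with 3 to 60 N. Pads are 15 mm wide; open, the fingers measure 128 mm over their backs; the gripper's body (75 mm by 188 mm) begins 65 mm behind the grasp point.
Start: joints at [-1.429, 0.259, 1.535, -0, 1.348, -0.203], TCP at [185.925, -517.626, 218.653] pointing down, gripper open.
Joint ranges: [-3.14, 3.14], [-0.91, 2.08], [0.19, 2.58], [-1.22, 4.36], [0.22, 2.71], [-3.12, 3.12]. Speed limits (rad/s): [2.57, 2.57, 3.14, 3.14, 3.14, 3.14].

## Interface

Orientations are given as [roll, pitch, yaw] about the fixed x, y, z axes, in that order (R = Rz(yaw) Ry(pitch) Rx(roll)).
In Python, from bench import robot gives the robot as it stands. The module is installed in compiled form; this text tells all that it offers. Calls block until the motion is done:
- robot.move_ptp(position, orientation): joint-space move of the TCP to a pose.
- robot.move_linear(position, ori=None, speed=150, f_stop=None): straight line of the TCP; ori=None keeps the orientation; speed is the mean speed in mm/s. With f_stop (N) it stops when the force on the tool has changed by that much, and returns True; else False.
- robot.move_j(angles): joint-space move.
- robot.move_gripper(opening): opening from 0.0 (shut) to 1.0 (fully open); the grip force is fixed at half the most; returns when the fingers have stopped.
- robot.sleep(seconds).
- robot.inverse_kinematics(position, orientation): joint angles nearest the present ones, or None.
- robot.get_image(name): name is "side" or "top" or "wrist"; returns a dict with "img" (480x640x3 uint8, blue, green, red), "fovy" (degrees; the focal length in pixels is half the picture's height over the tangent of half this angle, whatever the lens; pixels are square), "cx", "cy" (the principal point, pixels), "k1" (the pictures are not rectified: a ray, as slopes to the right and down, at radius r is drawn at 1 + k1 r^2 times it, then the intrinsics apply), "eye" and "orientation" of the camera in the world. Camera axes: x right, y down, z forward; pixel columns grow to the right and rows downward; lengths in mm; the calibration is good to about 2 mm. A picture is of the moment at which its call begins. There is no depth.
A pose or a line that the arm cannot do raises robot.MotionError and nothing moves.
- robot.hand_in(): hands the job in, once; it reports no verdict.
Readings, each from a call of its own:
- robot.current_t(): time.
- robot.current_qpos(): joint angles.
- robot.current_joint_vel(): joint speeds.
- robot.current_joint_efforts(): joint torques, N m.
- robot.current_tcp_pos(): TCP position.
- robot.current_eef_rot(): TCP orientation.
- robot.current_contact_force(): force on the tool from outside, world axes, zero at the start.
- robot.current_ft_torque(): the same for the moment, N m.
- robot.current_gripper_width(): opening from 0.0 (shut) to 1.0 (fully open).
Only numpy, scipy, OpenCV 4.12 (cv2) and the standard library are available. Lean on these libraries where they do the work, as an engineer would, in place of code of your own. Each camera call takes 0.05 s, during which the arm holds its last target.

## Working session

There is one attempt and no reset: what is moved stays moved. The work goes in short steps, each a Python script; the robot and the scene stay as the last script left them, time stands still between calls to the robot, and variables do not carry over. Pictures are saved under pics/ and viewed, and the job is handed in when it is done.

```bash
mkdir -p pics; ls; python3 - <<'E'
from bench import robot
import cv2
for n in ("side","top","wrist"):
    d=robot.get_image(n); cv2.imwrite(f"pics/{n}0.png",d["img"])
    print(n,{k:v for k,v in d.items() if k!="img"})
print(robot.current_t(),robot.current_tcp_pos(),robot.current_eef_rot())
E
```

```text
pics
side {'fovy': 50.274505512903325, 'cx': 313.7003233944193, 'cy': 231.2221037023471, 'k1': 0.041120406448132606, 'eye': array([-82.47991336, 758.42368537, 958.67986173]), 'orientation': array([-2.34648706, -0.01020952, -2.43759244])}
top {'fovy': 50.17793369710234, 'cx': 314.26303484883914, 'cy': 238.64944510129953, 'k1': -0.15248330348069095, 'eye': array([ 424.51808874,   53.32793327, 1307.50308571]), 'orientation': array([-3.06344659e+00,  1.92957485e-03, -1.55871089e+00])}
wrist {'fovy': 71.83056625905226, 'cx': 321.7355909170405, 'cy': 239.49251768552963, 'k1': 0.0015645432214057733, 'eye': array([ 255.25093447, -492.92016344,  385.02340084]), 'orientation': array([ 2.86998803e+00,  1.71242932e-03, -1.22572519e+00])}
0.15 [ 185.89055645 -517.19464067  217.99786635] [-3.14019869e+00 -3.24297355e-04  3.44819606e-01]
```

View pics/top0.png

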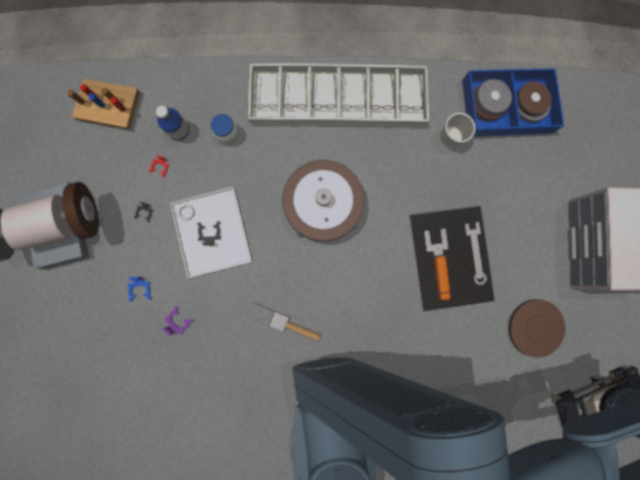

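View pics/side0.png

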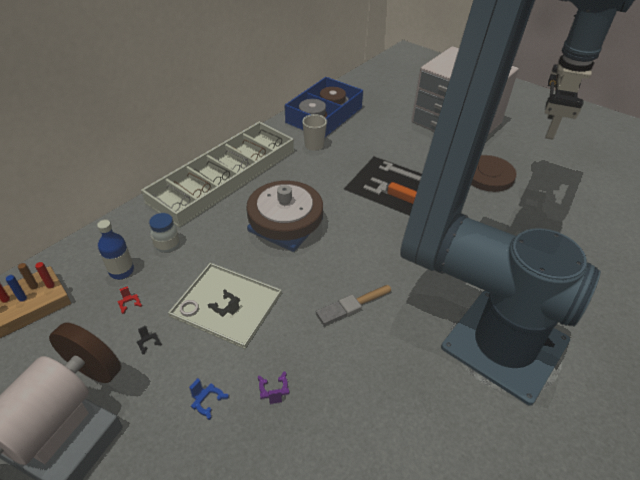

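View pics/wrist0.png

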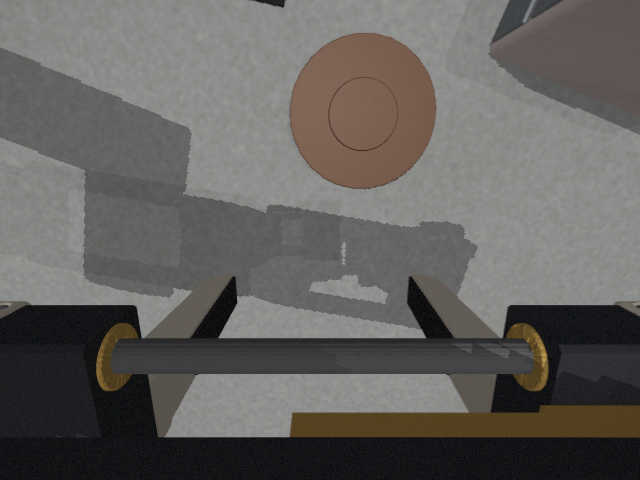

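Candidates for the clip in the top picture are: black in the tray (209,233), smaller black (145,210), red (160,165), blue (139,289) and purple (178,321). I choose the larger black one, in the tray. Next I'll write helpers and enlarge the crops.

```bash
cat > h.py <<'E'
from bench import robot
import cv2, numpy as np
from scipy.spatial.transform import Rotation as R
def K(d):
    f=240/np.tan(np.radians(d["fovy"])/2); return f
def ray(d,u,v):
    f=K(d); p=np.array([(u-d["cx"])/f,(v-d["cy"])/f]); s=p.copy()
    for _ in range(30): s=p/(1+d["k1"]*(s@s))
    r=R.from_euler('xyz',d["orientation"]).as_matrix()@np.array([s[0],s[1],1.])
    return np.array(d["eye"]),r
def at(d,u,v,z):
    e,r=ray(d,u,v); return e+r*(z-e[2])/r[2]
def proj(d,P):
    c=R.from_euler('xyz',d["orientation"]).as_matrix().T@(np.array(P,float)-d["eye"])
    s=c[:2]/c[2]; s=s*(1+d["k1"]*(s@s)); return s*K(d)+[d["cx"],d["cy"]]
def crop(d,x0,y0,x1,y1,k,name):
    im=cv2.resize(d["img"][y0:y1,x0:x1],None,fx=k,fy=k,interpolation=cv2.INTER_CUBIC); 
    step=10 if k>=6 else 20
    for x in range((x0//step+1)*step,x1,step): cv2.line(im,((x-x0)*k,0),((x-x0)*k,6),(0,0,255),1); cv2.putText(im,str(x),((x-x0)*k,16),0,.35,(0,0,255),1)
    for y in range((y0//step+1)*step,y1,step): cv2.line(im,(0,(y-y0)*k),(6,(y-y0)*k),(0,0,255),1); cv2.putText(im,str(y),(8,(y-y0)*k+4),0,.35,(0,0,255),1)
    cv2.imwrite("pics/"+name+".png",im)
def pose(o,yaw): return list(o),[np.pi,0,yaw]
E
python3 - <<'E'
from h import *
d=robot.get_image("top")
crop(d,165,180,255,280,6,"tray1"); crop(d,405,200,500,315,5,"mat1"); crop(d,275,150,375,250,6,"arb1")
for n,u,v,z in [("clip",209,233,8),("spindle",323,198,127),("forkh",443,278,36),("tips",434,232,10)]: print(n,at(d,u,v,z).round(1))
E
```

```text
clip [537.5 327.    8. ]
spindle [612.   37.5 127. ]
forkh [ 429.3 -265.9   36. ]
tips [ 546.8 -249.5   10. ]
```

View pics/tray1.png

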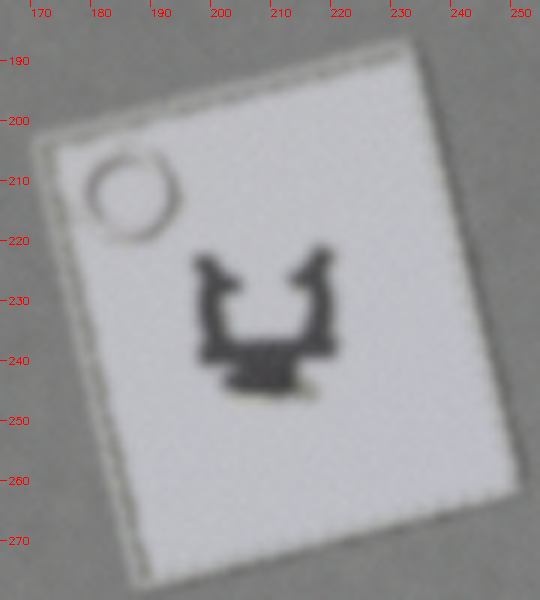

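View pics/mat1.png

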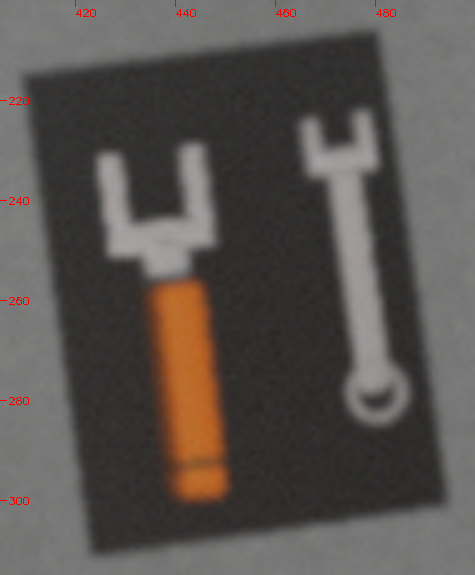

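View pics/arb1.png

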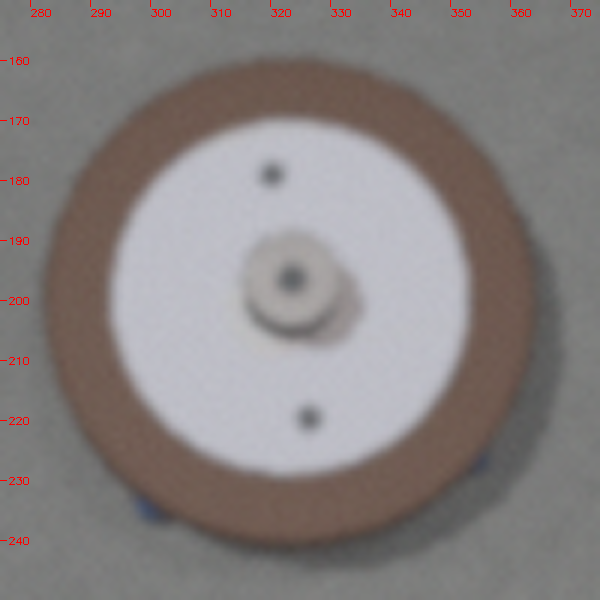

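The tray holds the large black clip (about (209,232), mouth up = world +x, lug at (208,242)) and the spacer ring at (187,212). The fork's tips are near (433,230) with the handle running to (443,298), and the spanner is at (478,250). The spindle top is at about (323,197). Next I'll take close wrist views.

```bash
python3 - <<'E'
from h import *
d=robot.get_image("wrist"); p=robot.current_tcp_pos(); 
a=at(d,320,240,0); print((R.from_euler('z',-robot.current_eef_rot()[2]).apply(a-p)).round(1))
t=robot.get_image("top")
for n,u,v,z in [("tipL",199,223,12),("tipR",218.5,222,12),("barL",199.5,240,12),("barR",220.5,238.5,12),("lug",207.5,243,44),("ftL",426,231,10),("ftR",443,229,10),("hEnd",444.5,299,36),("hFront",440,256.5,36),("spn",323.5,197.2,127),("flc",323,198,85),]: print(n,at(t,u,v,z).round(1))
for n,P,y in [("lug",(503,325,15),1.57),("lug",(503,325,15),-1.57),("place",(533,37,96),1.57),("place",(533,37,96),-1.57),("fork",(429,-266,7),0),("fork",(429,-266,7),0.12),("fork",(429,-266,7),3.1),("push",(420,37,86),0),("push",(468,37,86),0),("push",(468,37,86),3.14)]:
    q=robot.inverse_kinematics(list(P),[np.pi,0,y]); print(n,y,None if q is None else np.round(q,2))
E
```

```text
[ -34.4    2.  -218.2]
tipL [562.6 352.9  12. ]
tipR [565.7 302.4  12. ]
barL [519.  350.3  12. ]
barR [523.5 296.1  12. ]
lug [509.4 322.5  44. ]
ftL [ 549.1 -228.7   10. ]
ftR [ 554.9 -273.1   10. ]
hEnd [ 376.9 -269.7   36. ]
hFront [ 483.  -258.4   36. ]
spn [613.9  36.4 127. ]
flc [618.7  37.   85. ]
lug 1.57 [ 0.39  0.55  1.65 -0.    0.95  0.39]
lug -1.57 [ 0.39  0.55  1.65  0.    0.95 -2.75]
place 1.57 [-0.14  0.35  1.74 -0.    1.06 -0.14]
place -1.57 [-0.14  0.35  1.74 -0.    1.06  3.  ]
fork 0 [-0.78  0.43  1.89 -0.    0.82  0.79]
fork 0.12 [-0.78  0.43  1.89 -0.    0.82  0.67]
fork 3.1 [-0.78  0.43  1.89  0.    0.82 -2.31]
push 0 [-0.18  0.18  2.01 -0.    0.96  1.39]
push 0 [-0.16  0.26  1.9  -0.    0.98  1.41]
push 3.14 [-0.16  0.26  1.9   0.    0.98 -1.73]
```

```bash
python3 - <<'E'
from h import *
t0=robot.current_t()
robot.move_ptp([540,255,190],[np.pi,0,np.pi/2]); print(robot.current_t()-t0)
d=robot.get_image("wrist"); np.save("w1.npy",d,allow_pickle=True); cv2.imwrite("pics/w1.png",d["img"])
print(proj(d,[535,325,12]),d["eye"])
E
```

```text
2.9833000000000003
[317.05933726 150.2122348 ] [539.98793253 327.82667389 357.09448061]
```

View pics/w1.png

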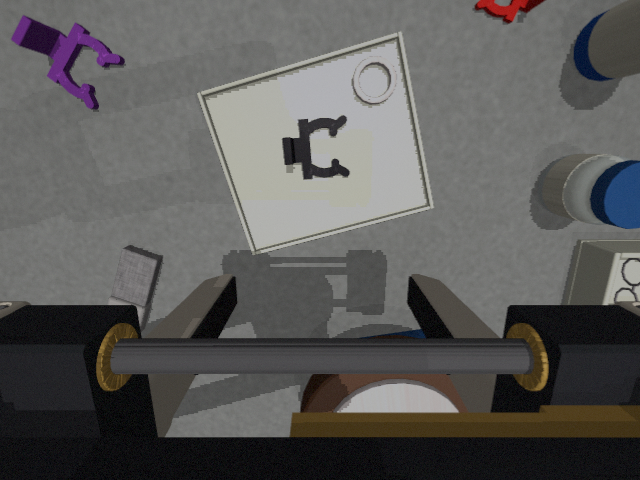

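The wrist view shows the black clip in the tray, with the lug at (290,151), the bar at x≈305, the jaw tips at (343,120) and (346,173), and the spacer ring at (374,82). I'll enlarge it.

```bash
python3 - <<'E'
from h import *
d=np.load("w1.npy",allow_pickle=True).item()
crop(d,270,100,365,195,8,"w1c")
E
```

```text
(no output)
```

View pics/w1c.png

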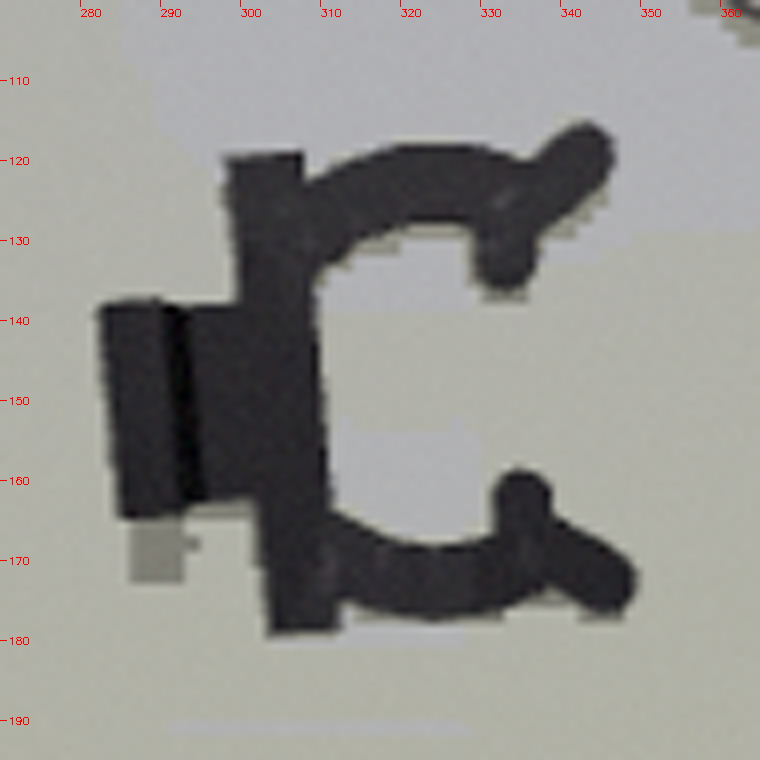

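```bash
python3 - <<'E'
from h import *
d=np.load("w1.npy",allow_pickle=True).item()
m={"barRearL":(298.2,120,12),"barRearR":(303.6,179,12),"lugRL":(282.4,138.5,44),"lugFL":(290,138,44),"lugRR":(285,164.7,44),"lugFR":(292.6,164.2,44),"noseL":(333,133,12),"noseR":(335,162,12)}
P={k:at(d,*v)[:2] for k,v in m.items()}
for k,v in P.items(): print(k,v.round(1))
yl=P["barRearL"]-P["barRearR"]; print("width",np.linalg.norm(yl),"yaw",np.arctan2(yl[1],yl[0])-np.pi/2)
lw=P["lugFL"]-P["lugFR"]; print("lugw",np.linalg.norm(lw),np.arctan2(lw[1],lw[0])-np.pi/2)
mid=sum(P[k] for k in P if k.startswith("lug"))/4; print("lug",mid)
rb=(P["barRearL"]+P["barRearR"])/2; print("rear",rb)
E
```

```text
barRearL [516.6 353.7]
barRearR [521.  296.4]
lugRL [504.2 335.5]
lugFL [511.1 335.9]
lugRR [505.8 312.4]
lugFR [512.8 312.8]
noseL [550.9 341.5]
noseR [553.2 313.4]
width 57.41368173533326 yaw 0.07676040632246783
lugw 23.18029904633858 0.07683475010154805
lug [508.47354703 324.16670132]
rear [518.81418998 325.04518838]
```

Clip: yaw 0.077, lug at (508.5, 324.2). The bar and lug measurements agree within 0.5 mm and the widths are right. Now I'll grasp it.

```bash
python3 - <<'E'
from h import *
t0=robot.current_t()
o=[np.pi,0,np.pi/2+0.077]
robot.move_ptp([508.5,324.2,70],o); robot.move_gripper(0.4)
print(robot.move_linear([508.5,324.2,15.5],speed=100,f_stop=8),robot.current_tcp_pos())
robot.move_gripper(0.0); print("w",robot.current_gripper_width()*93, robot.current_contact_force())
robot.move_linear([508.5,324.2,190],speed=200)
robot.move_ptp([600,-33,190],[np.pi,0,np.pi/2])
d=robot.get_image("wrist"); np.save("w2.npy",d,allow_pickle=True); cv2.imwrite("pics/w2.png",d["img"])
print(robot.current_gripper_width()*93,robot.current_contact_force(),robot.current_t()-t0,robot.current_tcp_pos())
E
```

```text
False [508.78676537 324.33235134  15.70485422]
w 7.761272820982558 [ 0.38167945 -0.54537415  2.64328671]
7.507813796465469 [ 0.11822937  0.546083   -0.95913787] 5.358400000000001 [599.93472111 -31.51636984 189.94937188]
```

View pics/w2.png

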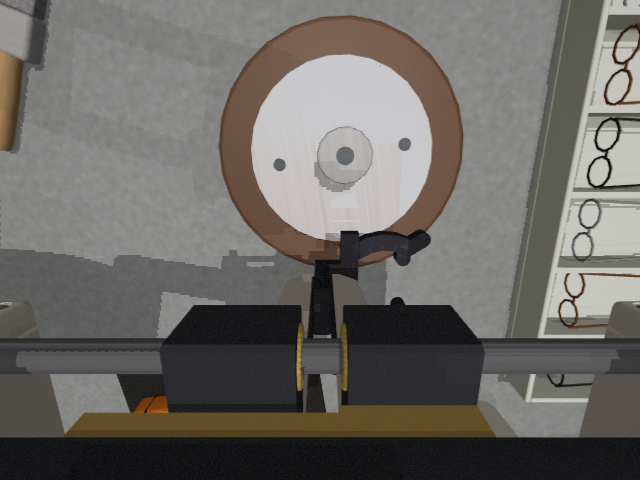

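The clip is held by its lug. The spindle top circle is at about (345,156), and the flange edges are at x=251 and 432. I'll fit the known circles.

```bash
python3 - <<'E'
from h import *
from scipy.optimize import least_squares
d=np.load("w2.npy",allow_pickle=True).item()
hsv=cv2.cvtColor(d["img"],cv2.COLOR_BGR2HSV); B,G,Rr=[d["img"][...,i].astype(int) for i in range(3)]
brown=(Rr-B>18).astype(np.uint8)
c0=np.array([612,37.])
def edge(z,r,name):
    # radial search for brown transition about guess
    pts=[]
    for a in np.radians(np.arange(0,360,4)):
        prev=None; 
        for rr in np.arange(r-14,r+14,.5):
            P=[c0[0]+rr*np.cos(a),c0[1]+rr*np.sin(a),z]; u,v=proj(d,P)
            if v>225: prev=None;break
            b=brown[int(round(v)),int(round(u))]
            if prev is not None and b!=prev: pts.append((u,v)); break
            prev=b
    return np.array(pts)
for z,r,n in [(85,72,'fl'),(77,100,'wh')]:
    p=edge(z,r,n); W=np.array([at(d,u,v,z)[:2] for u,v in p])
    s=least_squares(lambda x:np.hypot(*(W-x[:2]).T)-x[2],[612,37,r],loss='soft_l1'); print(n,len(p),s.x.round(2),np.abs(s.fun).mean())
print("top",at(d,345,156,127))
crop(d,305,115,385,205,8,"w2c")
E
```

```text
fl 72 [614.4   36.72  71.91] 0.2907070954795626
wh 64 [614.23  36.82  99.35] 0.2199277938338422
top [614.71962726  36.31666971 127.        ]
```

View pics/w2c.png

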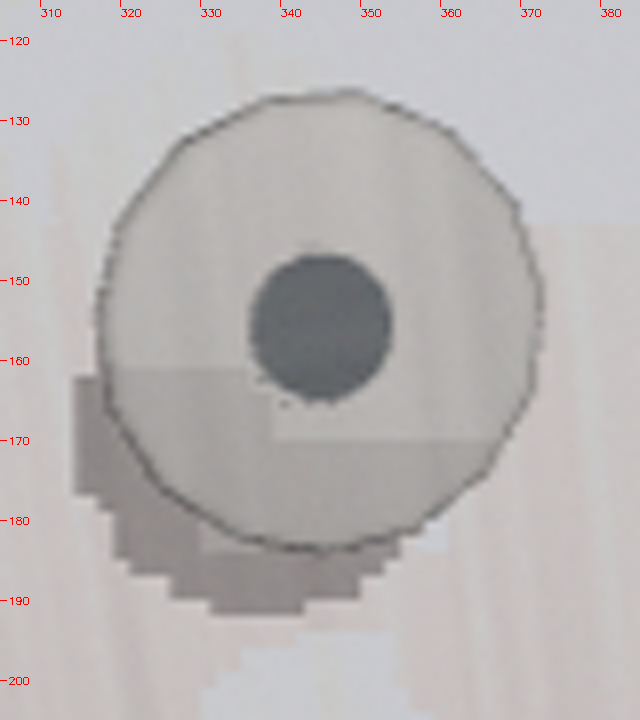

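Spindle axis is at (614.4, 36.7); the flange, wheel and top fits agree within 0.5 mm and the radii are correct. I'll lay the clip at d=46 mm, yaw 0.

```bash
python3 - <<'E'
from h import *
t0=robot.current_t()
x,y=614.4-46-34,36.7
robot.move_ptp([x,y,125],[np.pi,0,np.pi/2])
robot.move_linear([x,y,105],speed=80)
print(robot.move_linear([x,y,96],speed=25,f_stop=3),robot.current_tcp_pos(),robot.current_contact_force())
robot.move_gripper(0.33)
robot.move_linear([x,y,160],speed=150)
robot.move_ptp([560,-33,190],[np.pi,0,np.pi/2])
d=robot.get_image("wrist"); np.save("w3.npy",d,allow_pickle=True); cv2.imwrite("pics/w3.png",d["img"])
crop(d,240,80,400,220,5,"w3c")
print(robot.current_t()-t0,robot.current_t())
E
```

```text
True [534.81174802  36.65798236  96.7961641 ] [-0.07628879  0.52208929  3.21517554]
2.9582999999999995 11.65
```

View pics/w3c.png

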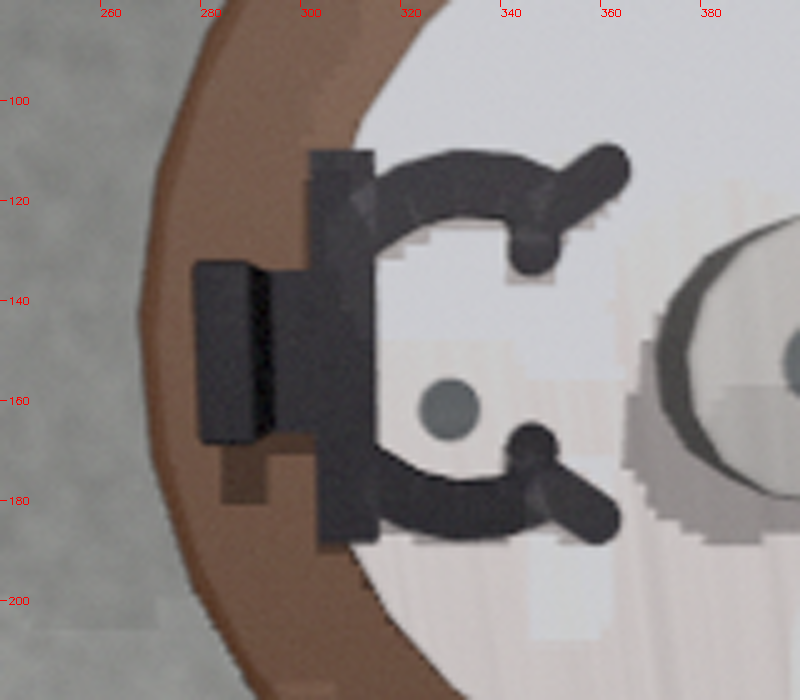

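The clip lies flat on the flange with its mouth towards the spindle. The rear bar runs from (302,111) to (304,188) and the noses are at (345,131) and (344,169). I'll compute its pose and then view the fork.

```bash
python3 - <<'E'
from h import *
d=np.load("w3.npy",allow_pickle=True).item()
a=at(d,302,110.5,93);b=at(d,303.6,188.5,93);print(a,b,(a+b)/2,np.arctan2(-(a-b)[0],(a-b)[1]))
l=[at(d,*p,125)[:2] for p in [(278.5,132.5),(289.5,132.5),(281,168.5),(290.5,168.5)]];print(np.round(l,1),np.mean(l,0))
n=[at(d,*p,93)[:2] for p in [(344.5,131),(344.5,169)]];print(np.round(n,1))
t0=robot.current_t()
# fork view: yaw 0 -> camera ahead in +x
robot.move_ptp([380,-262,200],[np.pi,0,0.1])
d=robot.get_image("wrist"); np.save("w4.npy",d,allow_pickle=True); cv2.imwrite("pics/w4.png",d["img"])
print(robot.current_t()-t0)
E
```

```text
[544.1541646   66.27384807  93.        ] [544.39119929   8.5995483   93.        ] [544.27268195  37.43669819  93.        ] 0.00410986094927817
[[530.2  49.4]
 [537.5  49.4]
 [531.   26. ]
 [537.5  26. ]] [534.05723451  37.68423554]
[[576.   51.7]
 [576.4  23.6]]
1.174999999999999
```

View pics/w4.png

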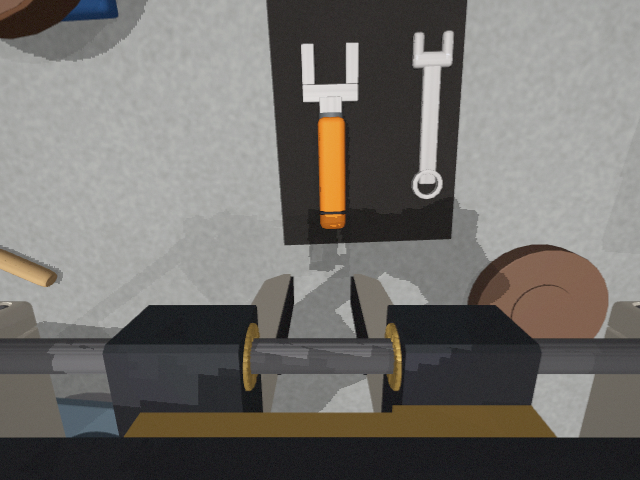

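The clip's bore is at about (568.3, 37.3), yaw 0.004, as intended. In this view the fork's tips are at (308,44) and (352,43), the handle runs from (332,115) to (332,228), and the spanner is to the right at (430,115).

```bash
python3 - <<'E'
from h import *
d=np.load("w4.npy",allow_pickle=True).item()
crop(d,290,30,370,130,6,"w4a");crop(d,300,105,365,235,5,"w4b")
E
```

```text
(no output)
```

View pics/w4a.png

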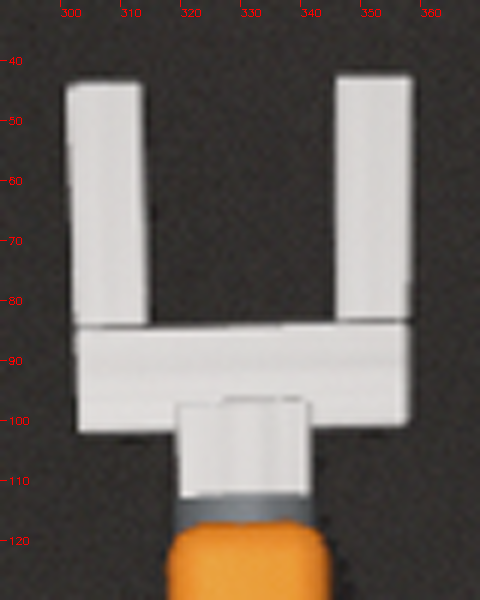

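View pics/w4b.png

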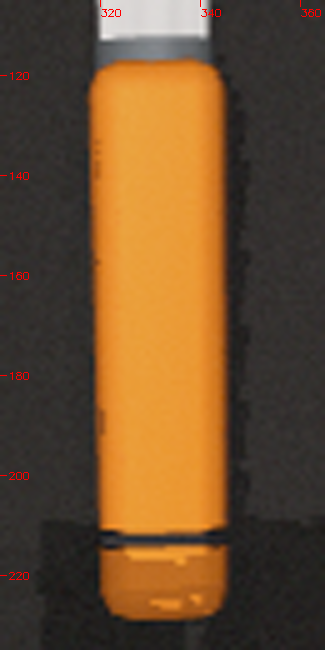

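```bash
python3 - <<'E'
from h import *
d=np.load("w4.npy",allow_pickle=True).item()
T=[at(d,u,v,10)[:2] for u,v in [(301.3,44.2),(313.5,43.9),(346.1,43),(358.7,42.7)]]
t=(T[0]+T[3])/2; print(np.round(T,1),t,np.linalg.norm(T[0]-T[3])); w=T[0]-T[3]; print("yaw tips",np.arctan2(-w[0],w[1]))
f=at(d,331.6,117,36)[:2]; b=at(d,332.8,211,36)[:2]; e=at(d,333,228.5,30)[:2]
print(f,b,e); v=f-b; print("yaw h",np.arctan2(v[1],v[0]))
v=t-b; y=np.arctan2(v[1],v[0]); print("yaw t-b",y); print("grip",t-120*np.array([np.cos(y),np.sin(y)]))
E
```

```text
[[ 546.4 -224.8]
 [ 547.9 -236.4]
 [ 551.9 -267.4]
 [ 553.3 -279.4]] [ 549.88517385 -252.08022106] 55.076530474446216
yaw tips 0.12583497419892065
[ 481.86641644 -260.47002855] [ 392.9937499  -271.57582232] [ 373.47432724 -274.16713423]
yaw h 0.12431854965206093
yaw t-b 0.12362802602976895
grip [ 430.80103978 -266.87782271]
```

Fork: yaw 0.1245, handle centre (430.8, −266.9), tips (549.9, −252.1). The tine span reads 55.1 mm against 55 given. I'll grip it 10 mm ahead of the handle centre.

```bash
python3 - <<'E'
from h import *
t0=robot.current_t()
y=0.1245; g=np.array([430.8,-266.9])+10*np.array([np.cos(y),np.sin(y)])
o=[np.pi,0,y]
robot.move_ptp([*g,70],o); robot.move_gripper(0.6)
print(robot.move_linear([*g,6.5],speed=100,f_stop=8),robot.current_tcp_pos())
robot.move_gripper(0.0); print("w",robot.current_gripper_width()*93,robot.current_tcp_pos())
robot.move_linear([*g,120],speed=200)
print(robot.current_contact_force(),robot.current_ft_torque())
robot.move_ptp([390,37,120],[np.pi,0,0])
d=robot.get_image("wrist"); np.save("w5.npy",d,allow_pickle=True); cv2.imwrite("pics/w5.png",d["img"])
s=robot.get_image("side"); np.save("s5.npy",s,allow_pickle=True); crop(s,200,160,440,300,3,"s5")
print(robot.current_gripper_width()*93,robot.current_t()-t0,robot.current_t(),robot.current_tcp_pos())
E
```

```text
False [ 441.00047521 -265.91721359    6.77447297]
w 25.570047532103597 [ 440.78520024 -265.58161805    6.72353439]
[ 0.27706098 -0.18014858 -2.49438825] [ 0.04652208 -0.00862375 -0.06246397]
25.875081486247783 4.616700000000002 17.4417 [390.76317268  36.03110859 119.92693853]
```

View pics/w5.png

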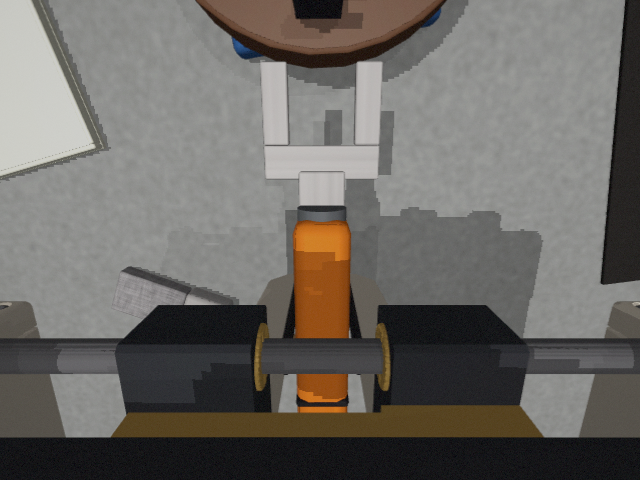

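View pics/s5.png

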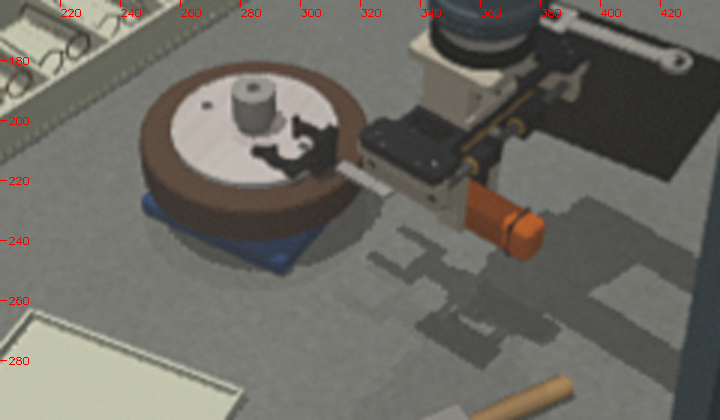

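The fork is held level and straight. The tine tips are at about (262,62) and (382,62) in the wrist view. I'll check the tip height from the 55 mm span.

```bash
python3 - <<'E'
from h import *
d=np.load("w5.npy",allow_pickle=True).item()
crop(d,250,50,395,185,5,"w5c")
p=robot.current_tcp_pos()
for z in (115,123.3,126):
    print(z,[proj(d,[p[0]+110,p[1]+s*27.5,z]).round(1) for s in(1,-1)],[proj(d,[p[0]+74,p[1]+s*15.5,z]).round(1) for s in(1,-1)])
E
```

```text
115 [array([262.6,  66.6]), array([379.6,  66.6])] [array([290.1, 146.2]), array([352.2, 146.2])]
123.3 [array([259.4,  62.2]), array([382.8,  62.3])] [array([288.5, 146.1]), array([353.7, 146.1])]
126 [array([258.3,  60.7]), array([383.8,  60.7])] [array([288. , 146.1]), array([354.3, 146.1])]
```

View pics/w5c.png

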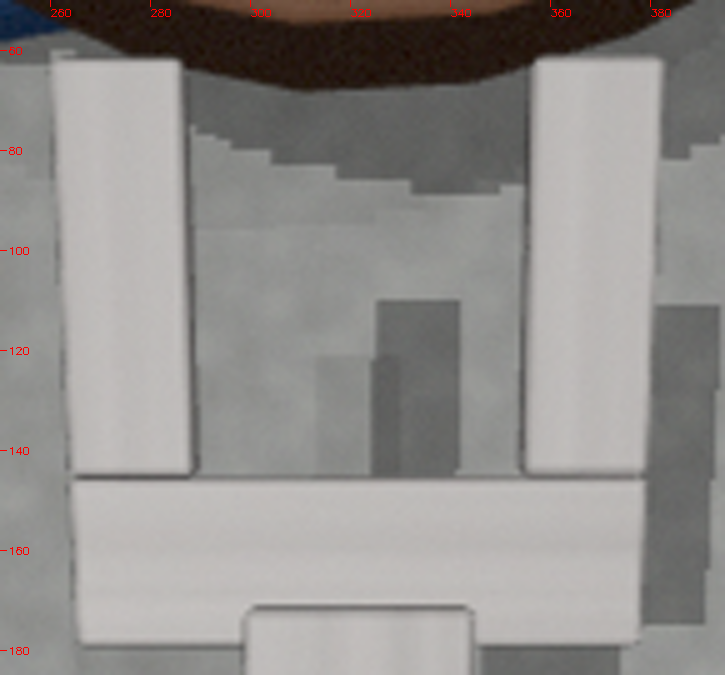

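The tips sit where predicted within about 1 px. To get the exact tip height I'll touch the tines lightly on the wheel face (77 mm) behind the bar.

```bash
python3 - <<'E'
from h import *
t0=robot.current_t()
robot.move_linear([390,37,95],speed=150)
robot.move_linear([424,37,95],speed=100)
robot.sleep(0.1); print(robot.current_contact_force())
print(robot.move_linear([424,37,76],speed=25,f_stop=1.5),robot.current_tcp_pos(),robot.current_contact_force())
z=robot.current_tcp_pos()[2]
robot.move_linear([424,37,z+9.8],speed=50)
d=robot.get_image("wrist"); crop(d,240,0,400,130,5,"w6")
print(robot.current_t()-t0,robot.current_t(),robot.current_tcp_pos())
E
```

```text
[-0.39554033  0.39249294 -1.86535697]
True [423.61589102  37.09202204  78.64161641] [0.4722696  0.13934773 0.00159871]
1.9250000000000007 19.3667 [423.91573383  37.00831374  88.52505925]
```

View pics/w6.png

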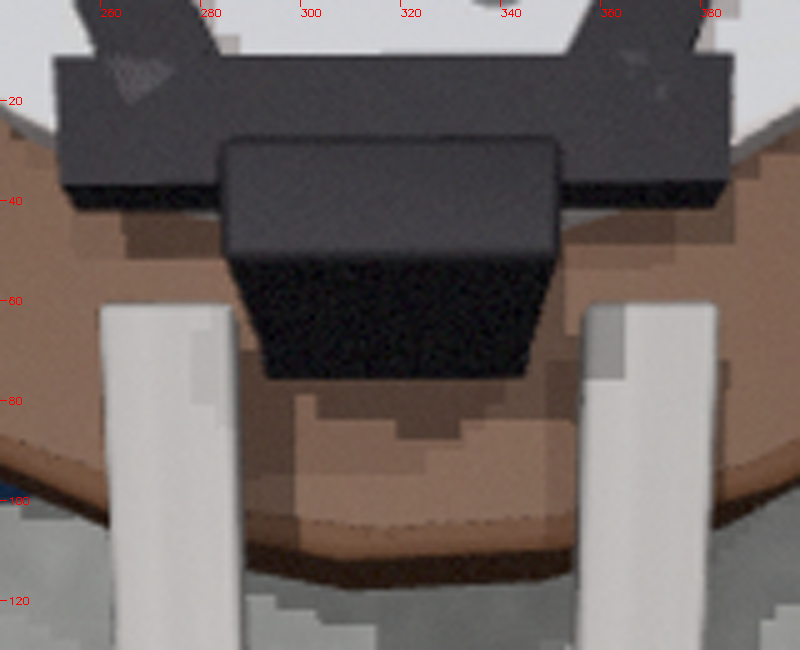

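The touch-down sets the underside about 1 mm over the flange. The lug lies within the slot, with the tines at 260–286 and 356–381 and the lug base at 293–343. Now I'll push.

```bash
python3 - <<'E'
from h import *
t0=robot.current_t()
z=88.6
robot.move_linear([430,37.4,z],speed=60)
print(robot.move_linear([466,37.4,z],speed=40,f_stop=25),robot.current_tcp_pos().round(1),robot.current_contact_force().round(1))
print(robot.move_linear([483,37.4,z],speed=25,f_stop=28),robot.current_tcp_pos().round(1),robot.current_contact_force().round(1))
d=robot.get_image("wrist"); np.save("w7.npy",d,allow_pickle=True); cv2.imwrite("pics/w7.png",d["img"])
t=robot.get_image("top"); crop(t,270,150,370,250,6,"t7"); s=robot.get_image("side"); crop(s,225,165,345,255,6,"s7")
print(robot.current_t()-t0,robot.current_t(),robot.current_contact_force().round(1))
E
```

```text
False [461.9  37.7  87.4] [-10.8  -1.8   1.4]
False [481.2  37.6  88.1] [-7.2 -1.2  0.7]
2.283299999999997 21.65 [-6.6 -0.2  0.9]
```

View pics/w7.png

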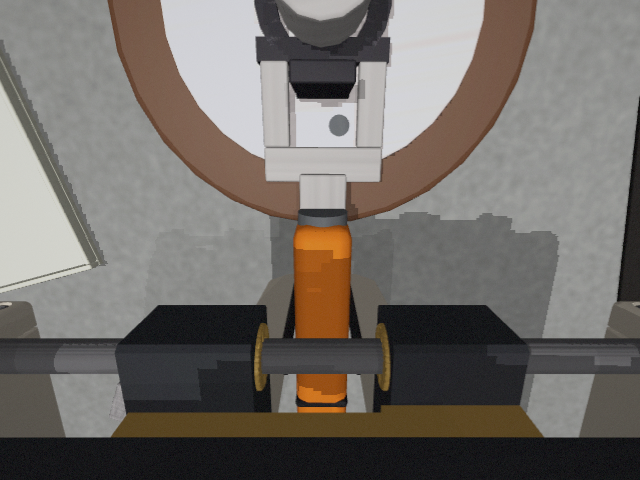

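View pics/s7.png

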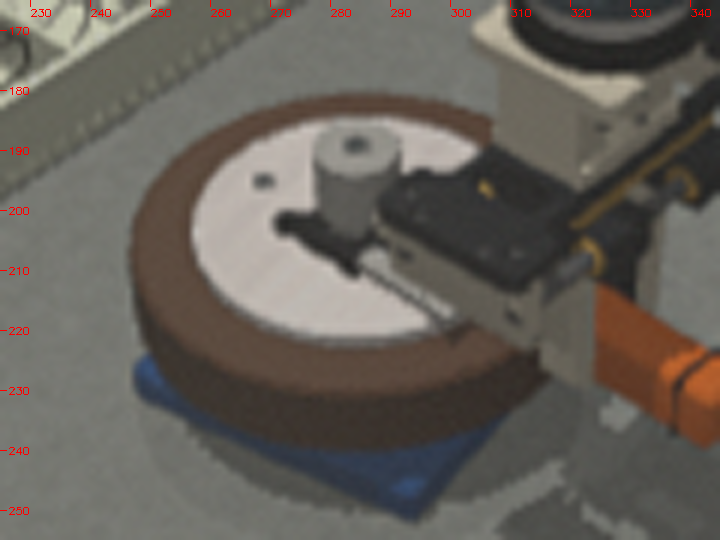

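The side view shows the clip in the groove with the tines against its bar at (284,209). I'll press a little further to make sure it's seated, then measure the bar.

```bash
python3 - <<'E'
from h import *
robot.move_linear([482,37.4,88.6],speed=30)
r=robot.move_linear([490,37.4,88.6],speed=20,f_stop=20); print(r,robot.current_tcp_pos().round(1),robot.current_contact_force().round(1))
d=robot.get_image("wrist"); np.save("w8.npy",d,allow_pickle=True); crop(d,240,0,400,130,5,"w8")
t=robot.get_image("top"); crop(t,270,150,370,250,6,"t8")
print(robot.current_t())
E
```

```text
False [483.   37.9  86.6] [-19.1  -1.3   2.9]
22.55
```

View pics/w8.png

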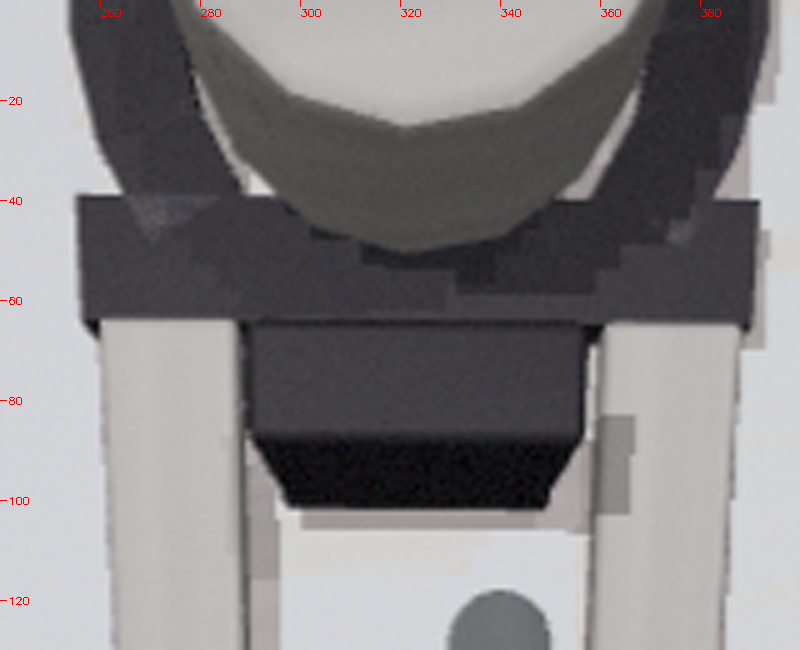

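View pics/t8.png

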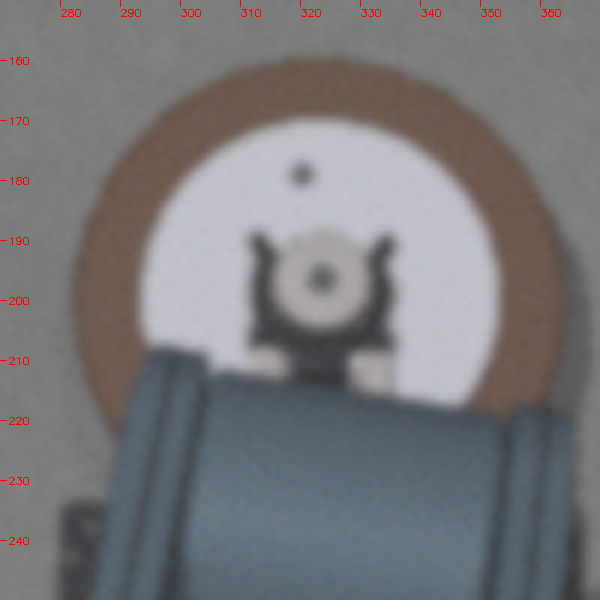

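The clip surrounds the spindle in the top view, with the bar at (252–333, 207) px. Next: measure, withdraw the fork straight back, and check the clip again.

```bash
python3 - <<'E'
from h import *
d=np.load("w8.npy",allow_pickle=True).item()
print("rear",at(d,320,64.3,93).round(1),at(d,255,64,93).round(1),at(d,388,64.5,93).round(1))
robot.move_linear([415,37.4,89.5],speed=100)
robot.move_linear([390,37.4,120],speed=150)
t=robot.get_image("top"); crop(t,270,150,370,250,6,"t9")
w=robot.get_image("wrist"); np.save("w9.npy",w,allow_pickle=True); cv2.imwrite("pics/w9.png",w["img"])
print(robot.current_t())
E
```

```text
rear [591.3  38.   93. ] [591.4  66.2  93. ] [591.3   8.6  93. ]
23.9667
```

View pics/t9.png

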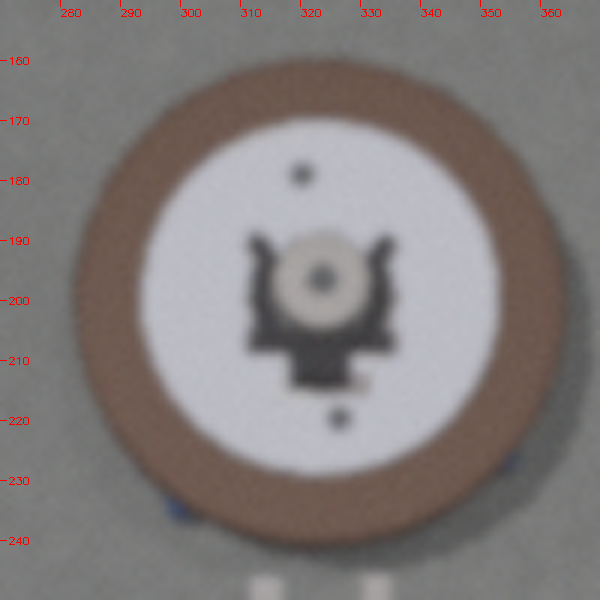

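View pics/w9.png

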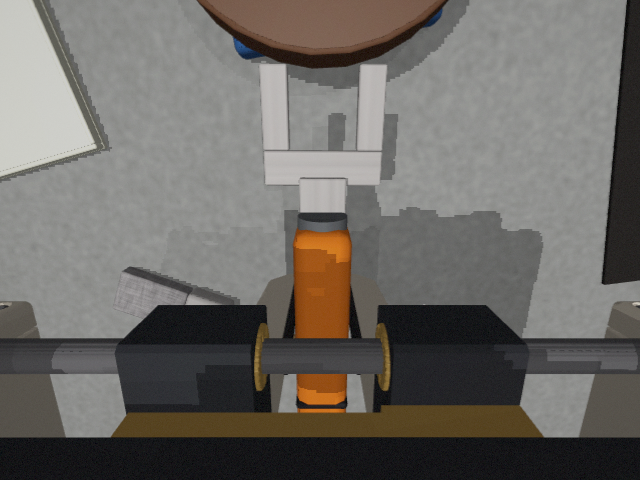

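The clip is home: rear bar at x=591.3 against 590.4 nominal, yaw about 0. Now I'll lay the fork back where it came from.

```bash
python3 - <<'E'
from h import *
y=0.1245; g=np.array([430.8,-266.9])+10*np.array([np.cos(y),np.sin(y)]); o=[np.pi,0,y]
robot.move_ptp([*g,60],o)
robot.move_linear([*g,14],speed=120)
robot.sleep(0.1)
print(robot.move_linear([*g,6.3],speed=20,f_stop=3),robot.current_tcp_pos().round(1),robot.current_contact_force().round(1))
robot.move_gripper(0.55)
robot.move_linear([*g,80],speed=120)
robot.move_ptp([380,-262,200],[np.pi,0,0.1]); robot.sleep(0.3)
for n in("wrist","top","side"):
    d=robot.get_image(n); cv2.imwrite(f"pics/e_{n}.png",d["img"])
    if n=="wrist": np.save("e.npy",d,allow_pickle=True)
    if n=="side": crop(d,130,160,430,360,2,"e_sc"); crop(d,225,165,345,255,6,"e_sc2")
print(robot.current_t(),robot.current_gripper_width(),robot.current_contact_force().round(1))
E
```

```text
True [ 441.5 -266.1    9.7] [ 2.1 -0.5  1.8]
28.5333 0.5488694087390821 [-0.7  0.4 -0.2]
```

View pics/e_wrist.png

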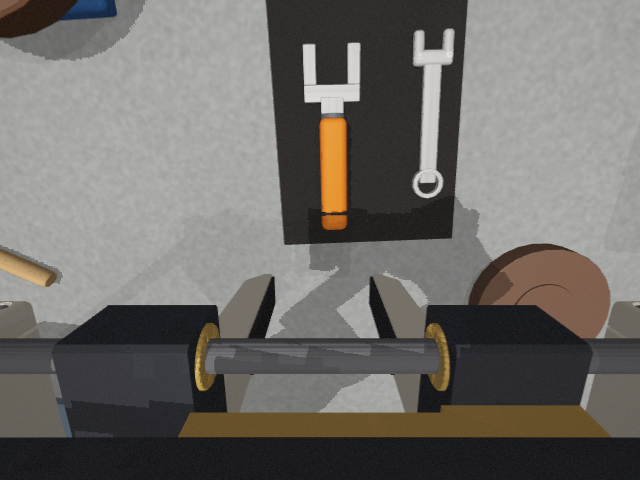

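View pics/e_top.png

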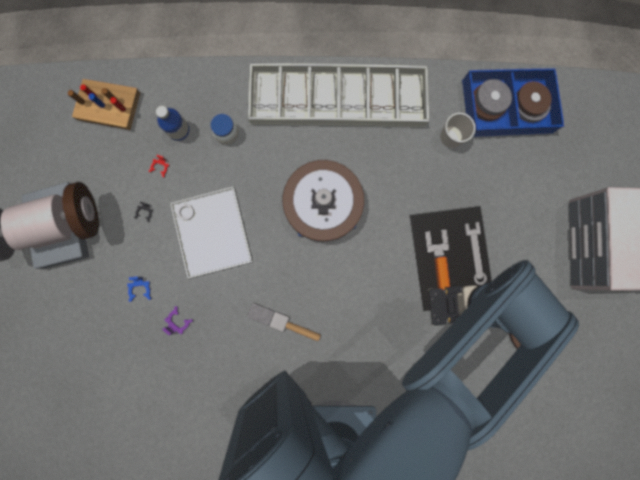

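View pics/e_sc2.png

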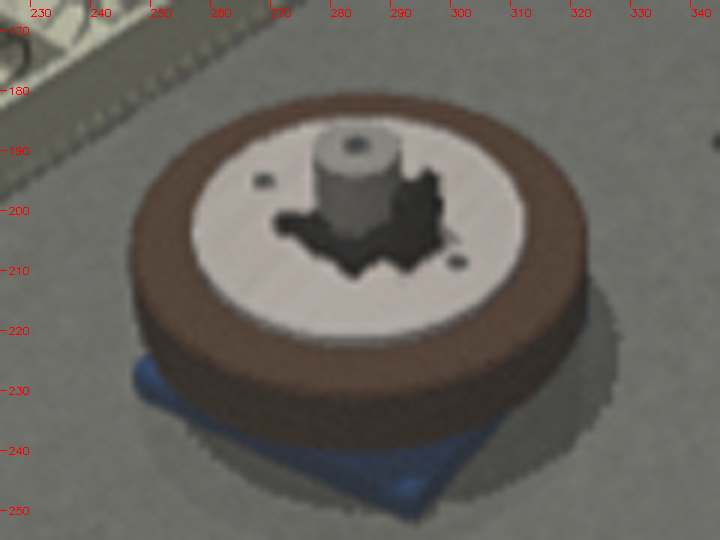

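The fork lies flat on the mat within 2 px of its starting place, with tips at (309,44) and (354,43). The spanner at (430,115) and the ring at (187,212) are unmoved. The clip is level around the spindle.

```bash
python3 - <<'E'
from h import *
robot.hand_in(); print(robot.current_t())
E
```

```text
the job is handed in; nothing more can be done
the job is handed in; nothing more can be done
```

I handed the job in at about 28.5 s of robot time; the hand-in reports no verdict. I lifted the clip from the tray by its lug and laid it flat on the flange, with its bore 46 mm from the spindle axis. After letting go, I pushed it home with the fork until it stopped firmly at about 19 N. Then I laid the fork back on the mat and let go of it.

**Clip:** the last images show it level and closed around the spindle. While the fork still pressed on it, its rear face measured 591.3 mm in x against 590.4 mm for fully home. That 0.9 mm difference is within the 4 mm allowed and the camera's 2 mm accuracy.

**Fork, spanner and ring:** the fork lies flat on the mat within about 2 px of where it started. The spanner and spacer ring look unmoved.

**Disagreements:**
- During the push the fork slipped or pitched slightly in the grip, by about 1–2 mm.
- It therefore touched the mat about 3 mm early when I put it down. It dropped flat once released.
- An early reading of the spindle from the top camera was up to 5 mm out in x, so I used the wrist-camera circle fit instead.

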